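# Slide the wet vase home in its holding fixture and bar it in

### The job

The tall vase's enamel is still wet, so touch only its bare copper foot: push it low down so that it slides upright along the bench, without tipping or lifting it, into the wooden holding fixture until the foot is firmly but gently pressed home on the hard stop at the end (a steady push of about 10 N on the stop for half a second is right; never more than 20 N). Then slide the retaining bar fully closed behind it, and let go. Leave everything else on the bench undisturbed.

Things in the scene. Friction and masses are not known exactly. Their poses are not given: they have to be found in the camera images.
- vase: the tall slim vase, 260 mm high, about 0.7 kg, upright. This body is its bare copper foot: a plain cylinder 70 mm across and 30 mm high; origin at the centre of its underside, z up; it is round, so yaw does not matter. It tips over if pushed above the foot.
- enamel: the wet upper part of the same vase, fixed on the foot's axis, from 30 to 260 mm above the bench, nowhere wider than 58 mm (widest 135 to 160 mm up). Origin on the axis at the foot's top. The robot may not touch it: tilt the gripper so that its body stays clear.
- cradle: the low wooden holding fixture screwed to the bench, fences 24 mm high, no floor (the vase slides on the bench). Origin on the bench on the channel's centre line; +x leads from the mouth into the channel (roughly towards the robot's left), +y to the bar's handle, z up. Channel 78 mm wide along x. Fully home the foot's axis is at y = 0 and x = 0 to +10 mm, depending on the stop's setting.
- mouth (a point): point on the bench on the channel's centre line in the mouth, at fixture x = -100 mm; axes as cradle. The fences flare out from 82 mm between them at x = -51 mm to 134 mm at x = -105 mm.
- cheeks (a point): point on the bench on the centre line, at fixture x = 5 mm, between two sprung steel cheeks (4 to 22 mm above the bench) that narrow the channel to 66 mm from fixture x = -10 to +20 mm. They part under the foot and grip it with 3 to 4 N each once its axis is beyond about x = -20 mm: some N of drag more than the sliding friction, before the stop is reached.
- stop: steel stop block at the inner end; origin on the bench on the centre line at fixture x = +73 mm, axes as cradle; front face at x = +58 mm. It carries a hard steel pad on a set screw, 34 mm wide, 7 to 23 mm above the bench; the pad's face is anywhere from fixture x = +35 to +45 mm, set anew each time and not measured: find it by feel. It does not give way.
- feeler (a point): centre of the block's front face (fixture x = +58 mm, 15 mm above the bench), not moving with the pad. On this line a thin brass feeler pin stands 3 mm proud of the pad; it yields under 1 to 2 N, so the foot meets it just before the hard pad and goes on touching it if it slips back a little.
- bar (a joint): the retaining bar, in m: 0 = open (bar tip 4 mm outside the channel), 0.088 = closed, right across the channel behind the foot. It slides along the fixture's -y, 9 to 23 mm above the bench, 10 mm thick, centred on fixture x = -43 mm; it takes about 1.5 N and stays where left. The foot blocks it unless the foot's axis is at fixture x = -3 mm or more.
- bar_grip (a point): top centre of the upright square wooden handle post at the bar's outer end: 14 x 14 mm, its top 76 mm above the bench, its foot 10 mm above it; it moves with the bar along the fixture's -y. Axes as cradle. At joint 0 it is at fixture (-43, +189) mm, closed at (-43, +101) mm. Two bar guides, 30 mm high, stand at y = +85 and +150 mm.
- bowl_a: bystander, leave alone: white ceramic bowl, 110 mm across the rim, 52 mm high; origin at the centre of its underside
- bowl_b: bystander, leave alone: white ceramic bowl, 100 mm across, 48 mm high; origin at the centre of its underside
- saucer: bystander, leave alone: white ceramic saucer, 110 mm across, 18 mm high; origin at the centre of its underside
- jar: bystander, leave alone: glass jar with steel lid, 64 mm across, 85 mm high; origin at the centre of its underside
- brush: bystander, leave alone: brush lying flat; origin near the middle of its length
- spatula: bystander, leave alone: spatula lying flat; origin near the middle of its length
- blank: bystander, leave alone: small squat bare copper vase blank, 68 mm across, 100 mm high; origin at the centre of its underside

How it is judged:
By the outcome, as a careful person would: the job done as asked, in the order asked, and still so for the second after the job is handed in, with the robot touching nothing.
It also fails if it takes over 70 s, if anything falls off the work surface, if the arm or the gripper's body presses on something with over 40 N, if the wrist force passes 120 N, or if a joint passes its speed limit or range.

### The arm

A 6-joint arm with a two-finger parallel gripper is mounted at the origin on the work surface. World frame = base frame: x ahead of the robot, y to its left, z up, the work surface at z = 0. Lengths are in m, angles in rad, forces in N, time in s.
With the tool pointing down it reaches from about 0.3 to 0.875 m from the base axis. Payload 6.4 kg.
Tool frame: the origin (TCP) lies midway between the tips of the shut fingers; the grasp point (between the pads) lies 19 mm behind it; z points along the fingers, y is the line along which they close (so a half turn about z gives the same grasp; the last joint's range is limited). The gripper opens to 85 mm and grips with 20 to 120 N. Pads are 22 mm wide; open, the fingers measure 114 mm over their backs; the gripper's body (76 mm by 85 mm) begins 54 mm behind the grasp point. The pads swing forward as they close: fully open they stand 13 mm farther back than shut.
Start: joints at [0.924, 0.181, 1.607, -0, 1.354, -0.206], TCP at [0.245, 0.52, 0.231] pointing down, gripper open.
Joint ranges: [-2.99, 2.99], [-0.89, 2.07], [0.3, 2.58], [-1.14, 4.28], [0, 2.63], [-3.12, 3.12]. Speed limits (rad/s): [2.57, 2.57, 3.01, 3.14, 3.14, 3.14].

### API

Orientations are given as [roll, pitch, yaw] about the fixed x, y, z axes, in that order (R = Rz(yaw) Ry(pitch) Rx(roll)).
In Python, from bench import manip gives the robot as it stands. The module is installed in compiled form; this text tells all that it offers.
- The arm moves only by the tool apply_moves, never from a script. Its argument "rows" is a list of rows, each an object with "slide": the shift along the tool's x, y, z each as a share of 40 mm, from -1 to 1, a list of three; "twist": the turn, a rotation vector about the tool's x, y, z each as a share of 5 degrees, from -1 to 1, a list of three; "fingers": the finger opening in mm, from 0 to 85.4. In form: [{"slide": [tx, ty, tz], "twist": [rx, ry, rz], "fingers": fingers}, ...]. A call has exactly 5 rows; each row shifts and turns the commanded pose from where the row before left it, along the tool's axes as they then stand; what a row does not reach is not made up. A row lasts 1/10 s, in which the tool goes at most 50 mm and 8.59 degrees, less where a joint would pass 70% of its speed; a pose out of reach is approached as far as the arm can. A call with a number of a shift or a turn outside -1 to 1 is refused whole. A call with a gripper value outside its range is refused whole. The fingers move at their own pace and stop on an object; "squeeze" is the grip in N (left out, the last holds). Time passes only in rows, so rows that do not move let the fingers close, or fill a call up. It gives the time, the measured TCP pose, the force, the opening and the grip force at its end, in the units of the state.
- manip.state(): the state, without advancing time (a new reading comes with each control period).
- manip.get_image(name): name is "scene" or "top"; returns the picture (480x640x3 uint8, red, green, blue); there is no depth.
- manip.get_calibration(name): a dict with "vertical_fov" (degrees; the focal length in pixels is half the picture's height over the tangent of half this angle, whatever the lens; pixels are square), "cx", "cy" (the principal point, pixels), "rvec" (rotation vector, rad) and "tvec" (3), from world to camera coordinates, as OpenCV has them. Camera axes: x right, y down, z forward; pixel columns grow to the right and rows downward; lengths in m; the calibration is good to about 2 mm. A picture is of the moment at which its call begins. get_calibration takes no time and is no camera call.
- manip.job_done(): hands the job in; it is judged then, once.
The state is a dict: "time": time; "joints": joint angles; "qd": joint speeds; "joint_efforts": joint torques, N m; "eef_pos": TCP position; "orientation": TCP orientation; "contact_force": force on the tool from outside, world axes, zero at the start; "wrist_torque": the same for the moment, N m; "gripper_width": opening from 0.0 (shut) to 1.0 (fully open); "finger_force": force on a finger pad.
Only numpy, scipy, OpenCV 4.12 (cv2) and the standard library are available. Lean on these libraries where they do the work, as an engineer would, in place of code of your own. Each camera call takes 0.05 s, during which the arm holds its last target. There are 200 camera calls.

## Working session

There is one attempt and no reset: what is moved stays moved. The work goes in short steps, Python scripts to look and compute and a tool call to move; the robot and the scene stay as the last step left them, time stands still between calls to the robot, and variables do not carry over. Pictures are saved under pics/ and viewed, at most 10 in all, crops included, and the job is handed in when it is done.

Besides the shell and the picture viewer there is one more tool, called after "Call:" as a command line: name --argument value ..., lists and objects as JSON in quotes. apply_moves: Moves the arm, as the interface text tells. Shift numbers are shares of 40 mm and turn numbers shares of 5 degrees, none past 1 either way. Its arguments: {"type":"object","properties":{"rows":{"type":"array","items":{"type":"object","properties":{"slide":{"type":"array","items":{"type":"number"}},"twist":{"type":"array","items":{"type":"number"}},"fingers":{"type":"number"}}}},"squeeze":{"type":"number"}},"required":["rows"]}

```bash
mkdir -p pics; cat > h.py <<'E'
import numpy as np, cv2
from bench import manip
def cal(n):
    c=manip.get_calibration(n); f=240/np.tan(np.radians(c["vertical_fov"])/2)
    K=np.array([[f,0,c["cx"]],[0,f,c["cy"]],[0,0,1]]); R=cv2.Rodrigues(np.array(c["rvec"],float))[0]
    return K,R,np.array(c["tvec"],float).ravel()
def ray(n,u,v,z):
    K,R,t=cal(n); o=-R.T@t; d=R.T@np.linalg.solve(K,[u,v,1.]); return o+d*(z-o[2])/d[2]
def proj(n,P):
    K,R,t=cal(n); p=(R@np.atleast_2d(P).T).T+t; p=p@K.T; return p[:,:2]/p[:,2:]
def snap(n,f):
    im=manip.get_image(n)[:,:,::-1].copy(); cv2.imwrite(f,im); return im
E
python3 - <<'E'
from h import *
for n in("scene","top"):
    snap(n,f"pics/{n}0.png"); K,R,t=cal(n); print(n,K[0,0],K[:2,2],(-R.T@t).round(3)); print(manip.get_calibration(n).keys())
print(manip.state())
E
```

```text
scene 566.9764997282036 [327.41026833 238.80428332] [ 1.03  -0.615  1.121]
dict_keys(['vertical_fov', 'cx', 'cy', 'rvec', 'tvec'])
top 533.5953362545007 [313.75373814 239.87027195] [0.52  0.006 1.226]
dict_keys(['vertical_fov', 'cx', 'cy', 'rvec', 'tvec'])
{'time': 0.1, 'joints': array([ 9.23676341e-01,  1.81465045e-01,  1.60793628e+00, -6.26360596e-07,
        1.35380758e+00, -2.06275493e-01]), 'qd': array([ 1.80599104e-03, -1.26055990e-03, -2.37957425e-03, -7.88866194e-04,
        3.02566650e-05, -7.76589381e-05]), 'joint_efforts': array([ 1.25940564e-04, -4.45876479e+01, -3.52240634e+01, -3.27257249e-04,
        4.10932320e-03,  3.23669462e-05]), 'eef_pos': array([0.24501021, 0.51962065, 0.23046154]), 'orientation': array([-3.14001054e+00, -3.30435187e-04,  2.70074803e+00]), 'contact_force': array([ 0.19386407,  1.25272981, -0.06038815]), 'wrist_torque': array([-0.0153718 , -0.00056931, -0.05477619]), 'finger_force': 0.0, 'gripper_width': 1.0014403798561107}
```

View pics/scene0.png

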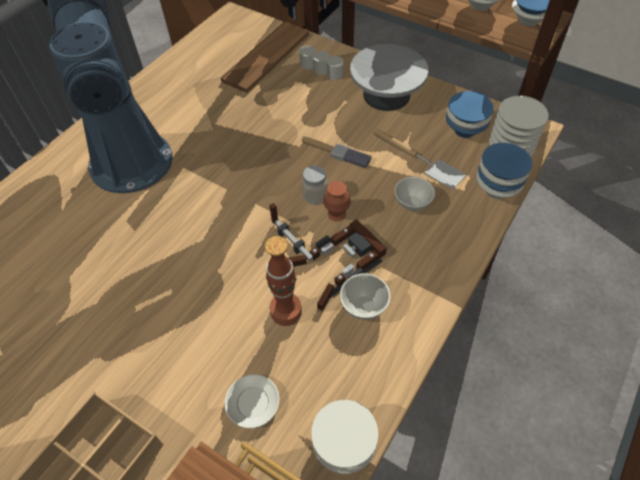

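View pics/top0.png

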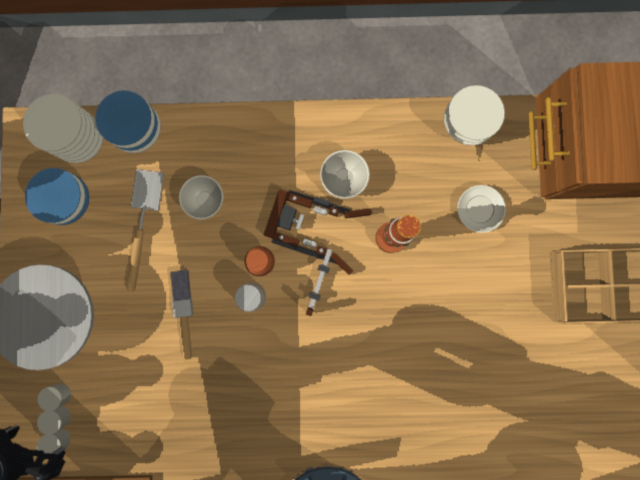

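Scene view: the vase foot is at about (285,310), with the fixture right behind it at (340,250). In the top view the foot is at about (390,238), the fixture spans (265–385,190–275), the bar handle is at (310,312), and bowls are at (345,175) and (480,208). I'll enlarge the top view to measure.

```bash
python3 - <<'E'
import cv2
im=cv2.imread('pics/top0.png')[150:330,230:430]; cv2.imwrite('pics/c1.png',cv2.resize(im,None,fx=4,fy=3.333*1.0 if 0 else 3.3,interpolation=cv2.INTER_CUBIC))
im=cv2.imread('pics/scene0.png')[190:330,250:410]; cv2.imwrite('pics/c2.png',cv2.resize(im,None,fx=4,fy=4,interpolation=cv2.INTER_CUBIC))
E
```

```text
(no output)
```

View pics/c1.png

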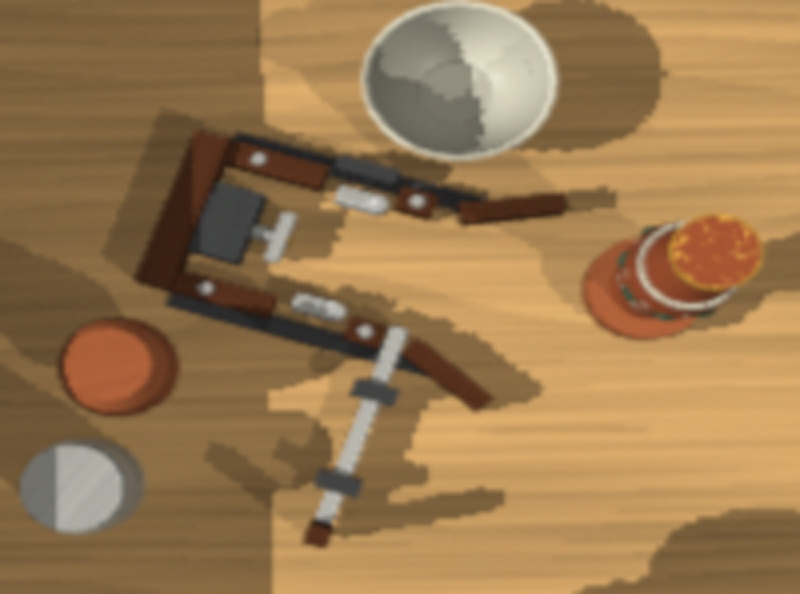

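View pics/c2.png

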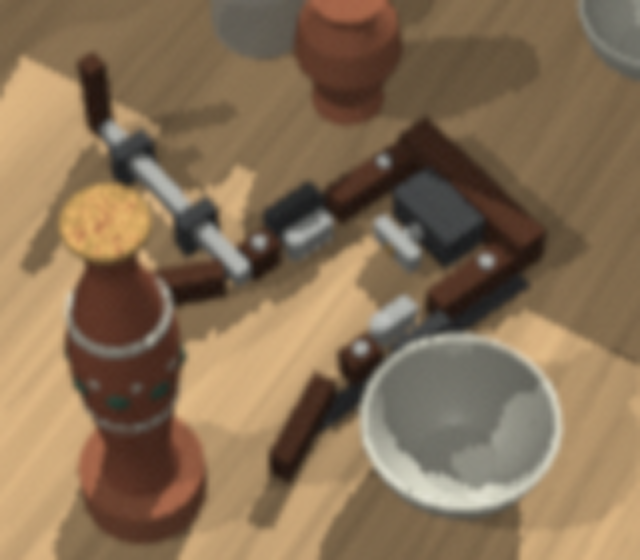

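```bash
cat > m.py <<'E'
from h import *
c=lambda x,y,z: ray("top",230+(x+.5)/4-.5,150+(y+.5)/3.3-.5,z)[:2]
s=lambda x,y,z: ray("scene",250+(x+.5)/4-.5,190+(y+.5)/4-.5,z)[:2]
P={}
for n,f,v,z in [("A1",c,(258,159),.025),("A2",c,(417,201),.025),("B1",c,(205,288),.025),("B2",c,(365,331),.025),
 ("g85",c,(375,391),.03),("g150",c,(338,482),.03),("tip",c,(400,330),.023),("post",c,(317,537),.076),("vtop",c,(717,252),.26),("blank",c,(107,367),.1),("bowl_a",c,(460,80),.05),("jar",c,(75,487),.085),
 ("sA1",s,(486,260),.025),("sA2",s,(360,348),.025),("sB1",s,(383,160),.025),("sB2",s,(260,241),.025),("sg85",s,(197,212),.03),("sg150",s,(132,147),.03),("spost",s,(91,63),.076),("svtop",s,(106,222),.26),("sbowl",s,(461,425),.05),("sblank",s,(350,0),.1)]:
    P[n]=f(*v,z); print(n,P[n].round(4))
for p in("","s"):
    d=np.mean([P[p+"A1"]-P[p+"A2"],P[p+"B1"]-P[p+"B2"]],0); e=(P[p+"B1"]+P[p+"B2"]-P[p+"A1"]-P[p+"A2"])/2; g=P[p+"post"]-P[p+"g85"]
    print("len",np.linalg.norm(d),"yawx",np.degrees(np.arctan2(*d[::-1])),"w",np.linalg.norm(e),"yawy-90",np.degrees(np.arctan2(*e[::-1]))+270-360+0, "guide->post",np.linalg.norm(g),np.degrees(np.arctan2(*g[::-1])))
E
python3 m.py
```

```text
A1 [0.7118 0.0605]
A2 [ 0.6807 -0.0291]
B1 [0.6233 0.0921]
B2 [0.5919 0.0023]
g85 [ 0.5507 -0.0024]
g150 [0.4897 0.0196]
tip [ 0.5923 -0.0175]
post [0.4557 0.031 ]
vtop [ 0.6179 -0.1578]
blank [0.5672 0.1393]
bowl_a [ 0.7592 -0.0543]
jar [0.4908 0.1591]
sA1 [0.7127 0.0599]
sA2 [ 0.6816 -0.03  ]
sB1 [0.6243 0.0907]
sB2 [0.5932 0.0022]
sg85 [ 0.5523 -0.0026]
sg150 [0.4923 0.0167]
spost [0.4587 0.0287]
svtop [ 0.6201 -0.1587]
sbowl [ 0.7615 -0.0566]
sblank [0.5748 0.1332]
len 0.09498647550403512 yawx 70.76172644616076 w 0.09407417743486907 yawy-90 70.44948710923813 guide->post 0.10076275094974063 160.63543480346846
len 0.09450934968444415 yawx 70.79468305105024 w 0.09384524401188137 yawy-90 70.37300642159983 guide->post 0.09872721817982305 161.50628911350975
```

The handle post is at crop (317,537), the bar guides at (375,391) and (338,482), and the fence screws agree between the two views. This gives a fixture yaw of about 70.7°, its origin at about (0.645, 0.010), and the vase axis at about (0.619, -0.158). Next is a short planner for the moves.

```bash
cat > p.py <<'E'
from h import *
from scipy.spatial.transform import Rotation as Ro
O=np.array([.645,.0099]); a=np.radians(70.7); u=np.array([np.cos(a),np.sin(a)]); v=np.array([-u[1],u[0]])
fx=lambda p:np.array([(p[:2]-O)@u,(p[:2]-O)@v])*1000
def W(x,y,z): return np.r_[O+u*x/1e3+v*y/1e3,z/1e3]
def Rt(th):
    t=np.radians(th); return Ro.from_matrix(np.c_[np.r_[np.cos(t)*u,np.sin(t)],np.r_[-v,0],np.r_[np.sin(t)*u,-np.cos(t)]])
def st():
    s=manip.state(); return np.array(s["eef_pos"]),Ro.from_euler("xyz",s["orientation"]),s
def plan(legs):
    p,R,_=st()
    for q,Rq,n in legs:
        rv=(R.inv()*Rq).as_rotvec()/n; dp=(q-p)/n; print("leg")
        for i in range(n):
            print((R.inv().apply(dp)/.04).round(2).tolist(),(np.degrees(rv)/5).round(2).tolist()); R=R*Ro.from_rotvec(rv)
        p,R=q,Rq
E
python3 - <<'E'
from p import *
from m import c
print("foot left",c(583,290,0),"bottom",c(640,338,0), "bowl_b",ray("top",481,206,.048),fx(ray("top",481,206,.048)))
print("vase fx",fx(np.array([.619,-.158])), "post",fx(np.array([.457,.030])))
m=Ro.from_euler("xyz",[np.pi,0,0])
p,R,_=st(); T=Rt(35); half=R*Ro.from_rotvec((R.inv()*T).as_rotvec()*.55)
plan([(np.array([.37,.14,.26]),half,12),(np.array([.46,-.22,.22]),T,10),(W(-219,-31,10)-.12*T.as_matrix()[:,2],T,4)])
E
```

```text
A1 [0.7118 0.0605]
A2 [ 0.6807 -0.0291]
B1 [0.6233 0.0921]
B2 [0.5919 0.0023]
g85 [ 0.5507 -0.0024]
g150 [0.4897 0.0196]
tip [ 0.5923 -0.0175]
post [0.4557 0.031 ]
vtop [ 0.6179 -0.1578]
blank [0.5672 0.1393]
bowl_a [ 0.7592 -0.0543]
jar [0.4908 0.1591]
sA1 [0.7127 0.0599]
sA2 [ 0.6816 -0.03  ]
sB1 [0.6243 0.0907]
sB2 [0.5932 0.0022]
sg85 [ 0.5523 -0.0026]
sg150 [0.4923 0.0167]
spost [0.4587 0.0287]
svtop [ 0.6201 -0.1587]
sbowl [ 0.7615 -0.0566]
sblank [0.5748 0.1332]
len 0.09498647550403512 yawx 70.76172644616076 w 0.09407417743486907 yawy-90 70.44948710923813 guide->post 0.10076275094974063 160.63543480346846
len 0.09450934968444415 yawx 70.79468305105024 w 0.09384524401188137 yawy-90 70.37300642159983 guide->post 0.09872721817982305 161.50628911350975
foot left [ 0.61935068 -0.12384469] bottom [ 0.585128   -0.15552574] bowl_b [ 0.68050433 -0.35474292  0.048     ] [-332.41564379 -154.02875828]
vase fx [-167.05755398  -30.9545418 ] post [-43.1663067  184.07791819]
leg
[-0.57, -0.6, -0.06] [-0.24, 0.26, 0.74]
[-0.61, -0.56, -0.09] [-0.24, 0.26, 0.74]
[-0.64, -0.52, -0.11] [-0.24, 0.
[... 243 characters left out ...]
0.24, 0.26, 0.74]
[-0.77, -0.17, -0.28] [-0.24, 0.26, 0.74]
[-0.77, -0.11, -0.3] [-0.24, 0.26, 0.74]
[-0.77, -0.05, -0.32] [-0.24, 0.26, 0.74]
leg
[-0.9, -0.08, -0.22] [-0.23, 0.26, 0.73]
[-0.9, -0.02, -0.24] [-0.23, 0.26, 0.73]
[-0.89, 0.04, -0.26] [-0.23, 0.26, 0.73]
[-0.88, 0.1, -0.28] [-0.23, 0.26, 0.73]
[-0.87, 0.17, -0.3] [-0.23, 0.26, 0.73]
[-0.85, 0.23, -0.31] [-0.23, 0.26, 0.73]
[-0.83, 0.29, -0.33] [-0.23, 0.26, 0.73]
[-0.8, 0.35, -0.34] [-0.23, 0.26, 0.73]
[-0.77, 0.4, -0.35] [-0.23, 0.26, 0.73]
[-0.73, 0.46, -0.36] [-0.23, 0.26, 0.73]
leg
[-0.45, 0.81, 0.54] [0.0, 0.0, 0.0]
[-0.45, 0.81, 0.54] [0.0, 0.0, 0.0]
[-0.45, 0.81, 0.54] [0.0, 0.0, 0.0]
[-0.45, 0.81, 0.54] [0.0, 0.0, 0.0]
```

Call:
apply_moves --rows '[{"slide": [-0.57, -0.6, -0.06], "twist": [-0.24, 0.26, 0.74], "fingers": 32}, {"slide": [-0.61, -0.56, -0.09], "twist": [-0.24, 0.26, 0.74], "fingers": 32}, {"slide": [-0.64, -0.52, -0.11], "twist": [-0.24, 0.26, 0.74], "fingers": 32}, {"slide": [-0.67, -0.48, -0.14], "twist": [-0.24, 0.26, 0.74], "fingers": 32}, {"slide": [-0.7, -0.43, -0.16], "twist": [-0.24, 0.26, 0.74], "fingers": 32}]'

```text
time: 0.6
eef_pos: [0.2973, 0.3609, 0.2432]
orientation: [3.056, -0.129, 2.381]
contact_force: [1.6, 0.5, -0.1]
gripper_width: 0.376
finger_force: 0.0
```

Call:
apply_moves --rows '[{"slide": [-0.72, -0.38, -0.19], "twist": [-0.24, 0.26, 0.74], "fingers": 32}, {"slide": [-0.74, -0.33, -0.21], "twist": [-0.24, 0.26, 0.74], "fingers": 32}, {"slide": [-0.75, -0.27, -0.23], "twist": [-0.24, 0.26, 0.74], "fingers": 32}, {"slide": [-0.76, -0.22, -0.26], "twist": [-0.24, 0.26, 0.74], "fingers": 32}, {"slide": [-0.77, -0.17, -0.28], "twist": [-0.24, 0.26, 0.74], "fingers": 32}]'

```text
time: 1.1
eef_pos: [0.3496, 0.2029, 0.2558]
orientation: [3.014, -0.277, 2.065]
contact_force: [0.8, 0.2, -0.4]
gripper_width: 0.375
finger_force: 0.0
```

Call:
apply_moves --rows '[{"slide": [-0.77, -0.11, -0.3], "twist": [-0.24, 0.26, 0.74], "fingers": 32}, {"slide": [-0.77, -0.05, -0.32], "twist": [-0.24, 0.26, 0.74], "fingers": 32}, {"slide": [-0.9, -0.08, -0.22], "twist": [-0.23, 0.26, 0.73], "fingers": 32}, {"slide": [-0.9, -0.02, -0.24], "twist": [-0.23, 0.26, 0.73], "fingers": 32}, {"slide": [-0.89, 0.04, -0.26], "twist": [-0.23, 0.26, 0.73], "fingers": 32}]'

```text
time: 1.6
eef_pos: [0.3981, 0.0319, 0.2483]
orientation: [3.024, -0.43, 1.741]
contact_force: [1.1, -0.7, 0.3]
gripper_width: 0.371
finger_force: 0.0
```

Call:
apply_moves --rows '[{"slide": [-0.88, 0.1, -0.28], "twist": [-0.23, 0.26, 0.73], "fingers": 32}, {"slide": [-0.87, 0.17, -0.3], "twist": [-0.23, 0.26, 0.73], "fingers": 32}, {"slide": [-0.85, 0.23, -0.31], "twist": [-0.23, 0.26, 0.73], "fingers": 32}, {"slide": [-0.83, 0.29, -0.33], "twist": [-0.23, 0.26, 0.73], "fingers": 32}, {"slide": [-0.8, 0.35, -0.34], "twist": [-0.23, 0.26, 0.73], "fingers": 32}]'

```text
time: 2.1
eef_pos: [0.4443, -0.1481, 0.2272]
orientation: [3.094, -0.572, 1.389]
contact_force: [0.3, 0.8, 1.2]
gripper_width: 0.375
finger_force: 0.0
```

Call:
apply_moves --rows '[{"slide": [-0.77, 0.4, -0.35], "twist": [-0.23, 0.26, 0.73], "fingers": 32}, {"slide": [-0.73, 0.46, -0.36], "twist": [-0.23, 0.26, 0.73], "fingers": 32}, {"slide": [0, 0, 0], "twist": [0, 0, 0], "fingers": 32}, {"slide": [0, 0, 0], "twist": [0, 0, 0], "fingers": 32}, {"slide": [0, 0, 0], "twist": [0, 0, 0], "fingers": 32}]'

```text
time: 2.6
eef_pos: [0.4624, -0.2174, 0.2194]
orientation: [3.139, -0.62, 1.242]
contact_force: [0.1, 0.4, -0.1]
gripper_width: 0.375
finger_force: 0.0
```

```bash
python3 - <<'E'
from p import *
p,R,s=st(); print(s["joints"].round(2),p.round(4),s["gripper_width"])
T=Rt(35)
plan([(W(-219,-31,10)-.12*T.as_matrix()[:,2],T,5),(W(-219,-31,10),T,5)])
E
```

```text
[-0.98  0.23  1.71  0.48  1.61 -0.73] [ 0.4624 -0.2174  0.2194] 0.3754487321968089
leg
[-0.38, 0.64, 0.41] [-0.0, -0.02, 0.01]
[-0.38, 0.64, 0.41] [-0.0, -0.02, 0.01]
[-0.38, 0.64, 0.42] [-0.0, -0.02, 0.01]
[-0.37, 0.64, 0.42] [-0.0, -0.02, 0.01]
[-0.37, 0.64, 0.42] [-0.0, -0.02, 0.01]
leg
[-0.0, -0.0, 0.6] [0.0, 0.0, 0.0]
[-0.0, -0.0, 0.6] [0.0, 0.0, 0.0]
[-0.0, -0.0, 0.6] [0.0, 0.0, 0.0]
[-0.0, -0.0, 0.6] [0.0, 0.0, 0.0]
[-0.0, -0.0, 0.6] [0.0, 0.0, 0.0]
```

Call:
apply_moves --rows '[{"slide": [-0.38, 0.64, 0.41], "twist": [0, -0.02, 0.01], "fingers": 32}, {"slide": [-0.38, 0.64, 0.41], "twist": [0, -0.02, 0.01], "fingers": 32}, {"slide": [-0.38, 0.64, 0.42], "twist": [0, -0.02, 0.01], "fingers": 32}, {"slide": [-0.37, 0.64, 0.42], "twist": [0, -0.02, 0.01], "fingers": 32}, {"slide": [-0.37, 0.64, 0.42], "twist": [0, -0.02, 0.01], "fingers": 32}]'

```text
time: 3.1
eef_pos: [0.5805, -0.2718, 0.1083]
orientation: [3.141, -0.61, 1.238]
contact_force: [0.4, -0.4, -0.2]
gripper_width: 0.377
finger_force: 0.0
```

Call:
apply_moves --rows '[{"slide": [0, 0, 0.6], "twist": [0, 0, 0], "fingers": 32}, {"slide": [0, 0, 0.6], "twist": [0, 0, 0], "fingers": 32}, {"slide": [0, 0, 0.6], "twist": [0, 0, 0], "fingers": 32}, {"slide": [0, 0, 0.6], "twist": [0, 0, 0], "fingers": 32}, {"slide": [0, 0, 0], "twist": [0, 0, 0], "fingers": 32}]'

```text
time: 3.6
eef_pos: [0.5961, -0.2164, 0.0276]
orientation: [-3.135, -0.613, 1.236]
contact_force: [-0.9, 0.7, 0.1]
gripper_width: 0.378
finger_force: 0.0
```

```bash
python3 - <<'E'
from p import *
p,R,s=st(); print(s["joints"].round(2),p.round(4),fx(p),np.degrees((R.inv()*Rt(35)).as_rotvec()))
im=snap("scene","pics/scene1.png")[170:350,200:400]; t=snap("top","pics/top1.png")[150:330,290:490]
cv2.imwrite("pics/v1.png",cv2.resize(np.hstack([im,t]),None,fx=2,fy=2,interpolation=cv2.INTER_CUBIC))
T=Rt(35)
plan([(W(-219,-31,10),T,2)])
E
```

```text
[-0.81  0.69  1.48  0.55  1.32 -0.71] [ 0.5961 -0.2164  0.0276] [-229.74104833  -28.63093928] [-0.41726647 -0.11299733  0.09421087]
leg
[-0.01, -0.0, 0.31] [-0.01, 0.0, 0.02]
[-0.01, -0.0, 0.31] [-0.01, 0.0, 0.02]
```

View pics/v1.png

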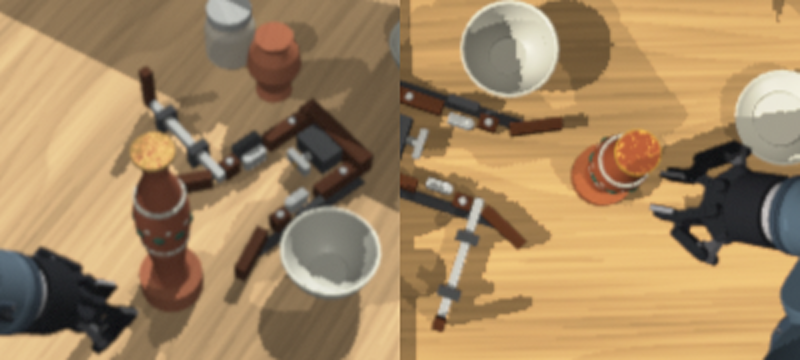

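The gripper stands behind the vase at crop (690,190) and lines up with the foot at (600,180). Knuckles and body clear both bowls. I'll lower the last part and creep up to contact.

Call:
apply_moves --rows '[{"slide": [0, 0.03, 0.27], "twist": [0, 0, 0.02], "fingers": 32}, {"slide": [0, 0.02, 0.27], "twist": [0, 0, 0.02], "fingers": 32}, {"slide": [0, 0, 0], "twist": [0, 0, 0], "fingers": 32}, {"slide": [0, 0, 0], "twist": [0, 0, 0], "fingers": 32}, {"slide": [0, 0, 0], "twist": [0, 0, 0], "fingers": 32}]'

```text
time: 4.2
eef_pos: [0.6035, -0.2105, 0.0122]
orientation: [-3.14, -0.61, 1.231]
contact_force: [-0.7, -0.1, -0.3]
gripper_width: 0.377
finger_force: 0.0
```

```bash
cat > f.py <<'E'
from p import *
p,R,s=st(); f=s["contact_force"]; print(s["time"],fx(p).round(1),"z",(p[2]*1e3).round(1),"F",(f[:2]@u).round(1),(f[:2]@v).round(1),f[2].round(1),"err",np.degrees((R.inv()*Rt(35)).as_rotvec()).round(2))
E
python3 f.py
```

```text
4.2 [-221.7  -33.7] z 12.2 F -0.4 0.6 -0.3 err [-0.01  0.04 -0.14]
```

Call:
apply_moves --rows '[{"slide": [-0.04, -0.07, 0.06], "twist": [0, 0, 0], "fingers": 32}, {"slide": [0.062, 0, 0.043], "twist": [0, 0, 0], "fingers": 32}, {"slide": [0.062, 0, 0.043], "twist": [0, 0, 0], "fingers": 32}, {"slide": [0.062, 0, 0.043], "twist": [0, 0, 0], "fingers": 32}, {"slide": [0.062, 0, 0.043], "twist": [0, 0, 0], "fingers": 32}]'

```text
time: 4.7
eef_pos: [0.605, -0.1974, 0.0092]
orientation: [-3.139, -0.61, 1.231]
contact_force: [0.8, 0.3, 0.9]
gripper_width: 0.372
finger_force: 0.0
```

Call:
apply_moves --rows '[{"slide": [0.062, 0, 0.043], "twist": [0, 0, 0], "fingers": 32}, {"slide": [0.062, 0, 0.043], "twist": [0, 0, 0], "fingers": 32}, {"slide": [0.062, 0, 0.043], "twist": [0, 0, 0], "fingers": 32}, {"slide": [0.062, 0, 0.043], "twist": [0, 0, 0], "fingers": 32}, {"slide": [0.062, 0, 0.043], "twist": [0, 0, 0], "fingers": 32}]'

```text
time: 5.2
eef_pos: [0.61, -0.1838, 0.0092]
orientation: [-3.14, -0.61, 1.231]
contact_force: [-1.4, -3.6, -0.4]
gripper_width: 0.376
finger_force: 1.7
```

```bash
python3 f.py; python3 - <<'E'
from p import *
im=snap("scene","pics/scene2.png")[170:350,200:400]; t=snap("top","pics/top2.png")[150:330,290:490]
cv2.imwrite("pics/v2.png",cv2.resize(np.hstack([im,t]),None,fx=2,fy=2,interpolation=cv2.INTER_CUBIC))
E
```

```text
5.2 [-194.4  -31. ] z 9.2 F -3.8 0.1 -0.4 err [-0.    0.07 -0.15]
```

View pics/v2.png

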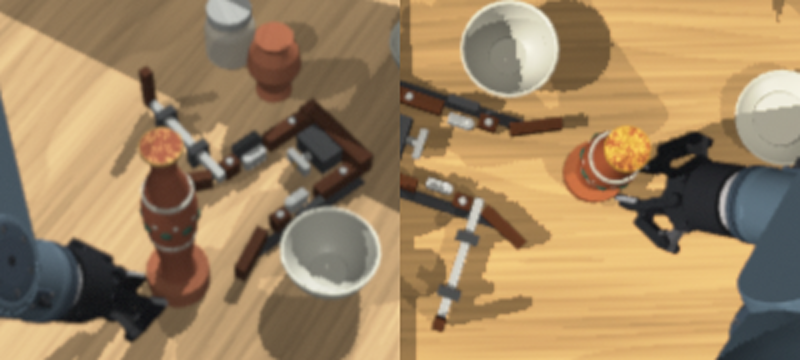

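The fingers sit squarely behind the foot and the vase has slid about 9 mm, still upright. Pushing takes roughly 3.8 N. Now the diagonal push into the mouth.

Call:
apply_moves --rows '[{"slide": [0.082, -0.038, 0.057], "twist": [0, 0, 0], "fingers": 32}, {"slide": [0.082, -0.038, 0.057], "twist": [0, 0, 0], "fingers": 32}, {"slide": [0.082, -0.038, 0.057], "twist": [0, 0, 0], "fingers": 32}, {"slide": [0.082, -0.038, 0.057], "twist": [0, 0, 0], "fingers": 32}, {"slide": [0.082, -0.038, 0.057], "twist": [0, 0, 0], "fingers": 32}]'

```text
time: 5.8
eef_pos: [0.6093, -0.1617, 0.0093]
orientation: [-3.139, -0.61, 1.231]
contact_force: [1.0, -4.4, -0.9]
gripper_width: 0.376
finger_force: 1.7
```

Call:
apply_moves --rows '[{"slide": [0.082, -0.038, 0.057], "twist": [0, 0, 0], "fingers": 32}, {"slide": [0.082, -0.038, 0.057], "twist": [0, 0, 0], "fingers": 32}, {"slide": [0.082, -0.038, 0.057], "twist": [0, 0, 0], "fingers": 32}, {"slide": [0.082, -0.038, 0.057], "twist": [0, 0, 0], "fingers": 32}, {"slide": [0.082, -0.038, 0.057], "twist": [0, 0, 0], "fingers": 32}]'

```text
time: 6.3
eef_pos: [0.6087, -0.1404, 0.0093]
orientation: [-3.139, -0.61, 1.231]
contact_force: [0.3, -3.1, -0.9]
gripper_width: 0.376
finger_force: 1.6
```

Call:
apply_moves --rows '[{"slide": [0.082, -0.038, 0.057], "twist": [0, 0, 0], "fingers": 32}, {"slide": [0.082, -0.038, 0.057], "twist": [0, 0, 0], "fingers": 32}, {"slide": [0.082, -0.038, 0.057], "twist": [0, 0, 0], "fingers": 32}, {"slide": [0.082, -0.038, 0.057], "twist": [0, 0, 0], "fingers": 32}, {"slide": [0.082, -0.038, 0.057], "twist": [0, 0, 0], "fingers": 32}]'

```text
time: 6.8
eef_pos: [0.6082, -0.119, 0.0093]
orientation: [-3.139, -0.61, 1.231]
contact_force: [0.4, -2.8, -1.5]
gripper_width: 0.376
finger_force: 1.5
```

```bash
python3 f.py
```

```text
6.8 [-133.9   -7.9] z 9.3 F -2.5 -1.3 -1.5 err [-0.05  0.03 -0.14]
```

```bash
cat > vt.py <<'E'
from p import *
def vase(n,im,guess):
    hsv=cv2.cvtColor(im,cv2.COLOR_BGR2HSV); m=cv2.inRange(hsv,(8,120,130),(28,255,255))
    g=proj(n,[guess])[0]; box=np.zeros_like(m); cv2.circle(box,tuple(int(x) for x in g.round()),16,255,-1)
    m=cv2.morphologyEx(m&box,cv2.MORPH_CLOSE,np.ones((3,3))); c=max(cv2.findContours(m,0,2)[0],key=cv2.contourArea); M=cv2.moments(c)
    return ray(n,M["m10"]/M["m00"],M["m01"]/M["m00"],.26),M["m00"]
if __name__=="__main__":
    p,_,_=st(); f=fx(p); g=W(f[0]+37,f[1],260)
    t0=cv2.imread("pics/top0.png"); r,A=vase("top",t0,[.619,-.158,.26]); print("ref",fx(r),A)
    for n in("top","scene"):
        r,A=vase(n,snap(n,f"pics/{n}_t.png"),g); print(n,fx(r).round(1),A)
E
python3 vt.py
```

```text
ref [-166.89396136  -33.44209671] 673.5
top [-95.9  -7.1] 526.0
scene [-97.1  -9.5] 299.5
```

Call:
apply_moves --rows '[{"slide": [0.082, -0.04, 0.057], "twist": [0, 0, 0.02], "fingers": 32}, {"slide": [0.082, -0.04, 0.057], "twist": [0, 0, 0.01], "fingers": 32}, {"slide": [0.082, -0.04, 0.057], "twist": [0, 0, 0], "fingers": 32}, {"slide": [0.082, -0.038, 0.057], "twist": [0, 0, 0], "fingers": 32}, {"slide": [0.082, -0.038, 0.057], "twist": [0, 0, 0], "fingers": 32}]'

```text
time: 7.4
eef_pos: [0.6074, -0.0975, 0.0094]
orientation: [-3.137, -0.61, 1.228]
contact_force: [-0.2, -2.6, -1.5]
gripper_width: 0.376
finger_force: 1.4
```

Call:
apply_moves --rows '[{"slide": [0.082, 0, 0.057], "twist": [0, 0, 0], "fingers": 32}, {"slide": [0.082, 0, 0.057], "twist": [0, 0, 0], "fingers": 32}, {"slide": [0.041, 0, 0.028], "twist": [0, 0, 0], "fingers": 32}, {"slide": [0, 0, 0], "twist": [0, 0, 0], "fingers": 32}, {"slide": [0, 0, 0], "twist": [0, 0, 0], "fingers": 32}]'

```text
time: 7.9
eef_pos: [0.6107, -0.088, 0.0096]
orientation: [-3.137, -0.611, 1.228]
contact_force: [-0.1, -1.4, -0.7]
gripper_width: 0.376
finger_force: 0.4
```

```bash
python3 f.py; python3 vt.py; python3 - <<'E'
import cv2,numpy as np
im=cv2.imread("pics/scene_t.png")[170:350,230:430]; t=cv2.imread("pics/top_t.png")[150:330,250:450]
cv2.imwrite("pics/v3.png",cv2.resize(np.hstack([im,t]),None,fx=2,fy=2,interpolation=cv2.INTER_CUBIC))
E
```

```text
7.9 [-103.8   -0. ] z 9.6 F -1.4 -0.4 -0.7 err [-0.08 -0.01 -0.28]
ref [-166.89396136  -33.44209671] 673.5
top [-64.4   1.2] 527.0
scene [-68.3  -1.8] 277.0
```

View pics/v3.png

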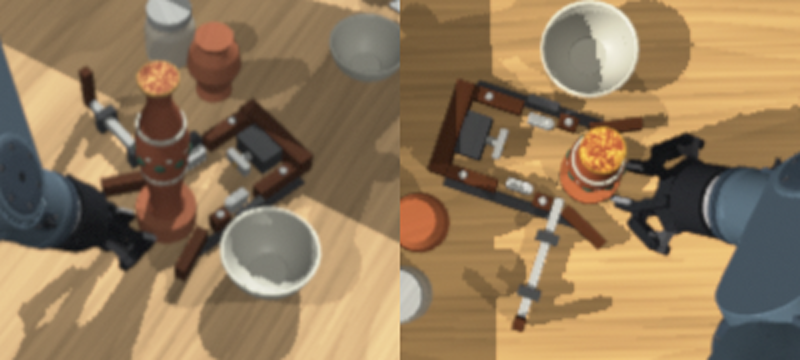

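The vase is upright on the centre line in the mouth; its top is at top-crop (602,150) and the fingers are clear of both fences. Pushing straight in.

Call:
apply_moves --rows '[{"slide": [0.074, 0, 0.052], "twist": [0, 0, -0.02], "fingers": 32}, {"slide": [0.074, 0, 0.052], "twist": [0, 0, -0.02], "fingers": 32}, {"slide": [0.074, 0, 0.052], "twist": [0, 0, -0.02], "fingers": 32}, {"slide": [0.074, 0, 0.052], "twist": [0, 0, 0], "fingers": 32}, {"slide": [0.074, 0, 0.052], "twist": [0, 0, 0], "fingers": 32}]'

```text
time: 8.5
eef_pos: [0.617, -0.0714, 0.0095]
orientation: [-3.141, -0.61, 1.234]
contact_force: [-0.8, -3.5, 0.0]
gripper_width: 0.374
finger_force: 1.8
```

Call:
apply_moves --rows '[{"slide": [0.074, 0, 0.052], "twist": [0, 0, 0], "fingers": 32}, {"slide": [0.074, 0, 0.052], "twist": [0, 0, 0], "fingers": 32}, {"slide": [0.074, 0, 0.052], "twist": [0, 0, 0], "fingers": 32}, {"slide": [0.074, 0, 0.052], "twist": [0, 0, 0], "fingers": 32}, {"slide": [0.074, 0, 0.052], "twist": [0, 0, 0], "fingers": 32}]'

```text
time: 9.0
eef_pos: [0.6229, -0.0542, 0.0095]
orientation: [-3.141, -0.61, 1.234]
contact_force: [-2.0, -3.8, 0.3]
gripper_width: 0.376
finger_force: 2.0
```

```bash
python3 f.py; python3 vt.py
```

```text
9.0 [-67.8  -0.3] z 9.5 F -4.2 0.6 0.3 err [-0.04  0.03  0.01]
ref [-166.89396136  -33.44209671] 673.5
top [-29.7   2. ] 458.0
scene [-25.3  -1.2] 342.0
```

Call:
apply_moves --rows '[{"slide": [0.041, 0, 0.029], "twist": [0, 0, 0], "fingers": 32}, {"slide": [0.041, 0, 0.029], "twist": [0, 0, 0], "fingers": 32}, {"slide": [0.041, 0, 0.029], "twist": [0, 0, 0], "fingers": 32}, {"slide": [0.041, 0, 0.029], "twist": [0, 0, 0], "fingers": 32}, {"slide": [0.041, 0, 0.029], "twist": [0, 0, 0], "fingers": 32}]'

```text
time: 9.6
eef_pos: [0.6262, -0.0449, 0.0094]
orientation: [-3.141, -0.61, 1.234]
contact_force: [-1.0, -4.8, -0.2]
gripper_width: 0.374
finger_force: 2.1
```

Call:
apply_moves --rows '[{"slide": [0.041, 0, 0.029], "twist": [0, 0, 0], "fingers": 32}, {"slide": [0.041, 0, 0.029], "twist": [0, 0, 0], "fingers": 32}, {"slide": [0.041, 0, 0.029], "twist": [0, 0, 0], "fingers": 32}, {"slide": [0.041, 0, 0.029], "twist": [0, 0, 0], "fingers": 32}, {"slide": [0.041, 0, 0.029], "twist": [0, 0, 0], "fingers": 32}]'

```text
time: 10.1
eef_pos: [0.6294, -0.0367, 0.0093]
orientation: [3.141, -0.608, 1.234]
contact_force: [-5.3, -10.1, 3.7]
gripper_width: 0.374
finger_force: 5.2
```

```bash
python3 f.py
```

```text
10.1 [-49.2  -0.7] z 9.3 F -11.3 1.6 3.7 err [0.   0.14 0.03]
```

```bash
python3 vt.py; python3 f.py
```

```text
ref [-166.89396136  -33.44209671] 673.5
top [-11.4   1.6] 460.0
scene [-4.9  0. ] 389.5
10.2 [-48.9  -0.6] z 9.4 F -8.0 0.6 2.7 err [0.   0.12 0.03]
```

Call:
apply_moves --rows '[{"slide": [0.01, 0, 0.007], "twist": [0, 0, 0], "fingers": 32}, {"slide": [0.01, 0, 0.007], "twist": [0, 0, 0], "fingers": 32}, {"slide": [0.01, 0, 0.007], "twist": [0, 0, 0], "fingers": 32}, {"slide": [0, 0, 0], "twist": [0, 0, 0], "fingers": 32}, {"slide": [0, 0, 0], "twist": [0, 0, 0], "fingers": 32}]'

```text
time: 10.7
eef_pos: [0.6299, -0.0354, 0.0094]
orientation: [3.141, -0.609, 1.234]
contact_force: [-4.6, -8.8, 2.1]
gripper_width: 0.374
finger_force: 4.9
```

```bash
python3 f.py
```

```text
10.7 [-47.7  -0.8] z 9.4 F -9.8 1.5 2.1 err [0.02 0.13 0.02]
```

Call:
apply_moves --rows '[{"slide": [0.01, 0, 0.007], "twist": [0, 0, 0], "fingers": 32}, {"slide": [0.01, 0, 0.007], "twist": [0, 0, 0], "fingers": 32}, {"slide": [0.01, 0, 0.007], "twist": [0, 0, 0], "fingers": 32}, {"slide": [0.01, 0, 0.007], "twist": [0, 0, 0], "fingers": 32}, {"slide": [0, 0, 0], "twist": [0, 0, 0], "fingers": 32}]'

```text
time: 11.2
eef_pos: [0.6306, -0.0335, 0.0093]
orientation: [3.141, -0.609, 1.234]
contact_force: [-4.0, -8.6, 1.5]
gripper_width: 0.375
finger_force: 4.7
```

```bash
python3 f.py
```

```text
11.2 [-45.7  -0.8] z 9.3 F -9.4 1.0 1.5 err [0.02 0.13 0.02]
```

Call:
apply_moves --rows '[{"slide": [0.01, 0, 0.007], "twist": [0, 0, 0], "fingers": 32}, {"slide": [0.01, 0, 0.007], "twist": [0, 0, 0], "fingers": 32}, {"slide": [0.01, 0, 0.007], "twist": [0, 0, 0], "fingers": 32}, {"slide": [0.01, 0, 0.007], "twist": [0, 0, 0], "fingers": 32}, {"slide": [0, 0, 0], "twist": [0, 0, 0], "fingers": 32}]'

```text
time: 11.7
eef_pos: [0.6313, -0.0316, 0.0094]
orientation: [3.141, -0.609, 1.234]
contact_force: [-3.9, -8.3, 2.9]
gripper_width: 0.373
finger_force: 4.6
```

Call:
apply_moves --rows '[{"slide": [0.01, 0, 0.007], "twist": [0, 0, 0], "fingers": 32}, {"slide": [0.01, 0, 0.007], "twist": [0, 0, 0], "fingers": 32}, {"slide": [0.01, 0, 0.007], "twist": [0, 0, 0], "fingers": 32}, {"slide": [0.01, 0, 0.007], "twist": [0, 0, 0], "fingers": 32}, {"slide": [0, 0, 0], "twist": [0, 0, 0], "fingers": 32}]'

```text
time: 12.2
eef_pos: [0.6319, -0.0296, 0.0093]
orientation: [3.141, -0.609, 1.234]
contact_force: [-2.9, -8.6, 1.6]
gripper_width: 0.374
finger_force: 4.4
```

```bash
python3 f.py;python3 vt.py
```

```text
12.2 [-41.6  -0.7] z 9.3 F -9.0 -0.1 1.6 err [0.01 0.12 0.02]
ref [-166.89396136  -33.44209671] 673.5
top [-4.  2.] 463.0
scene [ 0.3 -1. ] 385.5
```

Call:
apply_moves --rows '[{"slide": [0.008, 0, 0.006], "twist": [0, 0, 0], "fingers": 32}, {"slide": [0.008, 0, 0.006], "twist": [0, 0, 0], "fingers": 32}, {"slide": [0.008, 0, 0.006], "twist": [0, 0, 0], "fingers": 32}, {"slide": [0.008, 0, 0.006], "twist": [0, 0, 0], "fingers": 32}, {"slide": [0, 0, 0], "twist": [0, 0, 0], "fingers": 32}]'

```text
time: 12.8
eef_pos: [0.6325, -0.0281, 0.0093]
orientation: [3.141, -0.609, 1.234]
contact_force: [-4.4, -8.6, 2.2]
gripper_width: 0.372
finger_force: 4.3
```

Call:
apply_moves --rows '[{"slide": [0.008, 0, 0.006], "twist": [0, 0, 0], "fingers": 32}, {"slide": [0.008, 0, 0.006], "twist": [0, 0, 0], "fingers": 32}, {"slide": [0.008, 0, 0.006], "twist": [0, 0, 0], "fingers": 32}, {"slide": [0.008, 0, 0.006], "twist": [0, 0, 0], "fingers": 32}, {"slide": [0, 0, 0], "twist": [0, 0, 0], "fingers": 32}]'

```text
time: 13.3
eef_pos: [0.633, -0.0266, 0.0093]
orientation: [3.141, -0.609, 1.234]
contact_force: [-2.4, -7.8, 2.2]
gripper_width: 0.377
finger_force: 4.3
```

Call:
apply_moves --rows '[{"slide": [0.008, 0, 0.006], "twist": [0, 0, 0], "fingers": 32}, {"slide": [0.008, 0, 0.006], "twist": [0, 0, 0], "fingers": 32}, {"slide": [0.008, 0, 0.006], "twist": [0, 0, 0], "fingers": 32}, {"slide": [0.008, 0, 0.006], "twist": [0, 0, 0], "fingers": 32}, {"slide": [0, 0, 0], "twist": [0, 0, 0], "fingers": 32}]'

```text
time: 13.8
eef_pos: [0.6335, -0.0252, 0.0093]
orientation: [3.141, -0.609, 1.234]
contact_force: [-3.6, -8.8, 2.6]
gripper_width: 0.377
finger_force: 4.8
```

Call:
apply_moves --rows '[{"slide": [0.006, 0, 0.004], "twist": [0, 0, 0], "fingers": 32}, {"slide": [0.006, 0, 0.004], "twist": [0, 0, 0], "fingers": 32}, {"slide": [0.006, 0, 0.004], "twist": [0, 0, 0], "fingers": 32}, {"slide": [0.006, 0, 0.004], "twist": [0, 0, 0], "fingers": 32}, {"slide": [0, 0, 0], "twist": [0, 0, 0], "fingers": 32}]'

```text
time: 14.3
eef_pos: [0.6339, -0.0243, 0.0093]
orientation: [3.141, -0.609, 1.234]
contact_force: [-4.2, -9.7, 3.4]
gripper_width: 0.378
finger_force: 5.0
```

Call:
apply_moves --rows '[{"slide": [0.006, 0, 0.004], "twist": [0, 0, 0], "fingers": 32}, {"slide": [0.006, 0, 0.004], "twist": [0, 0, 0], "fingers": 32}, {"slide": [0.006, 0, 0.004], "twist": [0, 0, 0], "fingers": 32}, {"slide": [0.006, 0, 0.004], "twist": [0, 0, 0], "fingers": 32}, {"slide": [0, 0, 0], "twist": [0, 0, 0], "fingers": 32}]'

```text
time: 14.8
eef_pos: [0.6343, -0.0233, 0.0093]
orientation: [3.141, -0.608, 1.234]
contact_force: [-4.9, -10.5, 3.1]
gripper_width: 0.377
finger_force: 5.1
```

```bash
python3 f.py
```

```text
14.8 [-34.9  -0.8] z 9.3 F -11.6 1.1 3.1 err [0.03 0.14 0.02]
```

Call:
apply_moves --rows '[{"slide": [0.006, 0, 0.004], "twist": [0, 0, 0], "fingers": 32}, {"slide": [0.006, 0, 0.004], "twist": [0, 0, 0], "fingers": 32}, {"slide": [0.006, 0, 0.004], "twist": [0, 0, 0], "fingers": 32}, {"slide": [0, 0, 0], "twist": [0, 0, 0], "fingers": 32}, {"slide": [0, 0, 0], "twist": [0, 0, 0], "fingers": 32}]'

```text
time: 15.3
eef_pos: [0.6345, -0.0225, 0.0093]
orientation: [3.141, -0.608, 1.234]
contact_force: [-4.8, -10.3, 3.2]
gripper_width: 0.379
finger_force: 5.2
```

```bash
python3 f.py
```

```text
15.3 [-34.1  -0.9] z 9.3 F -11.4 1.1 3.2 err [0.03 0.14 0.02]
```

Call:
apply_moves --rows '[{"slide": [0.006, 0, 0.004], "twist": [0, 0, 0], "fingers": 32}, {"slide": [0.006, 0, 0.004], "twist": [0, 0, 0], "fingers": 32}, {"slide": [0.006, 0, 0.004], "twist": [0, 0, 0], "fingers": 32}, {"slide": [0, 0, 0], "twist": [0, 0, 0], "fingers": 32}, {"slide": [0, 0, 0], "twist": [0, 0, 0], "fingers": 32}]'

```text
time: 15.8
eef_pos: [0.6347, -0.0223, 0.0093]
orientation: [3.141, -0.608, 1.234]
contact_force: [-6.2, -12.9, 3.8]
gripper_width: 0.371
finger_force: 6.4
```

```bash
python3 f.py
```

```text
15.8 [-33.8  -0.9] z 9.3 F -14.3 1.6 3.8 err [0.04 0.19 0.02]
```

Call:
apply_moves --rows '[{"slide": [0.006, 0, 0.004], "twist": [0, 0, 0], "fingers": 32}, {"slide": [0.006, 0, 0.004], "twist": [0, 0, 0], "fingers": 32}, {"slide": [0.006, 0, 0.004], "twist": [0, 0, 0], "fingers": 32}, {"slide": [0, 0, 0], "twist": [0, 0, 0], "fingers": 32}, {"slide": [0, 0, 0], "twist": [0, 0, 0], "fingers": 32}]'

```text
time: 16.3
eef_pos: [0.6348, -0.0221, 0.0092]
orientation: [3.141, -0.607, 1.234]
contact_force: [-8.6, -15.0, 5.0]
gripper_width: 0.373
finger_force: 7.9
```

```bash
python3 f.py
```

```text
16.3 [-33.6  -1. ] z 9.2 F -17.0 3.1 5.0 err [0.05 0.24 0.02]
```

Call:
apply_moves --rows '[{"slide": [0.006, 0, 0.004], "twist": [0, 0, 0], "fingers": 32}, {"slide": [0.006, 0, 0.004], "twist": [0, 0, 0], "fingers": 32}, {"slide": [0.006, 0, 0.004], "twist": [0, 0, 0], "fingers": 32}, {"slide": [0.004, 0, 0.003], "twist": [0, 0, 0], "fingers": 32}, {"slide": [0, 0, 0], "twist": [0, 0, 0], "fingers": 32}]'

```text
time: 16.8
eef_pos: [0.635, -0.0219, 0.0092]
orientation: [3.14, -0.606, 1.235]
contact_force: [-11.3, -19.3, 5.9]
gripper_width: 0.37
finger_force: 9.7
```

```bash
python3 f.py
```

```text
16.8 [-33.3  -1.1] z 9.2 F -21.9 4.3 5.9 err [0.05 0.31 0.03]
```

Call:
apply_moves --rows '[{"slide": [0, 0, 0], "twist": [0, 0, 0], "fingers": 32}, {"slide": [0, 0, 0], "twist": [0, 0, 0], "fingers": 32}, {"slide": [0, 0, 0], "twist": [0, 0, 0], "fingers": 32}, {"slide": [0, 0, 0], "twist": [0, 0, 0], "fingers": 32}, {"slide": [0, 0, 0], "twist": [0, 0, 0], "fingers": 32}]'

```text
time: 17.3
eef_pos: [0.635, -0.0219, 0.0092]
orientation: [3.14, -0.606, 1.234]
contact_force: [-10.9, -18.7, 5.9]
gripper_width: 0.377
finger_force: 9.7
```

Call:
apply_moves --rows '[{"slide": [0, 0, 0], "twist": [0, 0, 0], "fingers": 32}, {"slide": [0, 0, 0], "twist": [0, 0, 0], "fingers": 32}, {"slide": [0, 0, 0], "twist": [0, 0, 0], "fingers": 32}, {"slide": [0, 0, 0], "twist": [0, 0, 0], "fingers": 32}, {"slide": [0, 0, 0], "twist": [0, 0, 0], "fingers": 32}]'

```text
time: 17.8
eef_pos: [0.635, -0.022, 0.0092]
orientation: [3.14, -0.606, 1.234]
contact_force: [-11.5, -18.7, 6.2]
gripper_width: 0.374
finger_force: 9.7
```

```bash
python3 f.py; python3 vt.py
```

```text
17.8 [-33.4  -1.1] z 9.2 F -21.5 4.7 6.2 err [0.06 0.3  0.02]
ref [-166.89396136  -33.44209671] 673.5
top [3.5 1.3] 454.0
scene [ 3.8 -0.8] 333.0
```

It was held for 1 s at about 21.5 N total. Taking off about 9 N of drag and 2 N for the pin, that is roughly 10–11 N on the stop, with the vase axis at x ≈ +4 mm. Backing straight off.

Call:
apply_moves --rows '[{"slide": [-0.02, 0, -0.014], "twist": [0, 0, 0], "fingers": 32}, {"slide": [-0.041, 0, -0.029], "twist": [0, 0, 0], "fingers": 32}, {"slide": [-0.041, 0, -0.029], "twist": [0, 0, 0], "fingers": 32}, {"slide": [-0.041, 0, -0.029], "twist": [0, 0, 0], "fingers": 32}, {"slide": [-0.041, 0, -0.029], "twist": [0, 0, 0], "fingers": 32}]'

```text
time: 18.4
eef_pos: [0.632, -0.0259, 0.0092]
orientation: [-3.14, -0.611, 1.234]
contact_force: [-0.6, 0.7, 0.3]
gripper_width: 0.375
finger_force: 0.0
```

Call:
apply_moves --rows '[{"slide": [-0.16, 0, -0.12], "twist": [0, 0, 0], "fingers": 32}, {"slide": [-0.16, 0, -0.12], "twist": [0, 0, 0], "fingers": 32}, {"slide": [-0.16, 0, -0.12], "twist": [0, 0, 0], "fingers": 32}, {"slide": [-0.16, 0, -0.12], "twist": [0, 0, 0], "fingers": 32}, {"slide": [0, 0, -0.5], "twist": [0, 0, 0], "fingers": 32}]'

```text
time: 18.9
eef_pos: [0.6163, -0.0676, 0.0251]
orientation: [-3.136, -0.611, 1.231]
contact_force: [0.4, 0.5, 0.3]
gripper_width: 0.374
finger_force: 0.0
```

Call:
apply_moves --rows '[{"slide": [0, 0, -0.7], "twist": [0, 0, 0], "fingers": 45}, {"slide": [0, 0, -0.7], "twist": [0, 0, 0], "fingers": 45}, {"slide": [0, 0, -0.7], "twist": [0, 0, 0], "fingers": 45}, {"slide": [0, 0, -0.7], "twist": [0, 0, 0], "fingers": 45}, {"slide": [0, 0, 0], "twist": [0, 0, 0], "fingers": 45}]'

```text
time: 19.4
eef_pos: [0.5985, -0.1323, 0.122]
orientation: [3.134, -0.608, 1.236]
contact_force: [1.2, 0.5, 0.2]
gripper_width: 0.53
finger_force: 0.0
```

```bash
python3 f.py; python3 vt.py; python3 - <<'E'
from p import *
T=Rt(35); d=T.as_matrix()[:,2]
plan([(W(-38,186,50)-.11*d,T,10),(W(-38,186,50)-.03*d,T,4)])
im=cv2.imread("pics/scene_t.png")[170:350,230:430]; t=cv2.imread("pics/top_t.png")[150:330,250:450]
cv2.imwrite("pics/v4.png",cv2.resize(np.hstack([im,t]),None,fx=2,fy=2,interpolation=cv2.INTER_CUBIC))
E
```

```text
19.4 [-149.6   -3.1] z 122.0 F 0.9 -0.9 0.2 err [0.36 0.17 0.1 ]
ref [-166.89396136  -33.44209671] 673.5
top [-112.6   -2.4] 730.0
leg
[0.13, -0.47, 0.02] [0.0, 0.0, -0.0]
[0.13, -0.47, 0.02] [0.0, 0.0, -0.0]
[0.13, -0.47, 0.02] [0.0, 0.0, -0.0]
[0.13, -0.47, 0.02] [0.0, 0.0, -0.0]
[0.13, -0.47, 0.02] [0.0, 0.0, -0.0]
[0.13, -0.47, 0.02] [0.0, 0.0, -0.0]
[0.13, -0.47, 0.02] [0.0, 0.0, -0.0]
[0.13, -0.47, 0.02] [0.0, 0.0, -0.0]
[0.13, -0.47, 0.02] [0.0, 0.0, -0.0]
[0.13, -0.47, 0.02] [0.0, 0.0, -0.0]
leg
[0.0, 0.0, 0.5] [0.0, 0.0, 0.0]
[0.0, 0.0, 0.5] [0.0, 0.0, 0.0]
[0.0, 0.0, 0.5] [0.0, 0.0, 0.0]
[0.0, 0.0, 0.5] [0.0, 0.0, 0.0]Traceback (most recent call last):
  File "vt.py", line 11, in <module>
    r,A=vase(n,snap(n,f"pics/{n}_t.png"),g); print(n,fx(r).round(1),A)
        ~~~~^^^^^^^^^^^^^^^^^^^^^^^^^^^^^^^
  File "vt.py", line 5, in vase
    m=cv2.morphologyEx(m&box,cv2.MORPH_CLOSE,np.ones((3,3))); c=max(cv2.findContours(m,0,2)[0],key=cv2.contourArea); M=cv2.moments(c)
                                                                ~~~^^^^^^^^^^^^^^^^^^^^^^^^^^^^^^^^^^^^^^^^^^^^^^^^
ValueError: max() iterable argument is empty
```

View pics/v4.png

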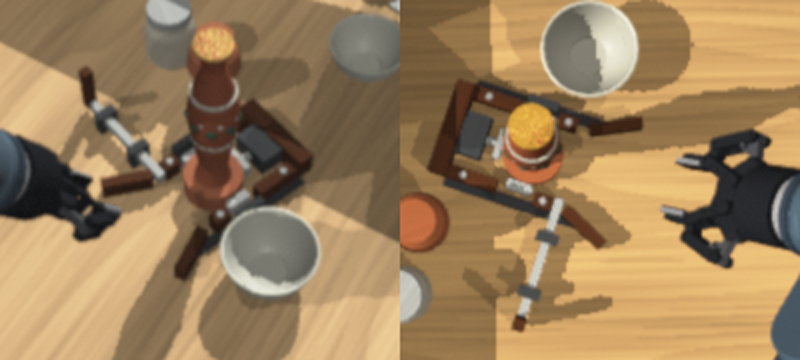

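The vase is upright and home against the pad; its top is at top-crop (530,125), and the gripper is clear. Now over to the handle post at top-crop (519,323).

Call:
apply_moves --rows '[{"slide": [0.13, -0.47, 0.02], "twist": [0, 0, 0], "fingers": 45}, {"slide": [0.13, -0.47, 0.02], "twist": [0, 0, 0], "fingers": 45}, {"slide": [0.13, -0.47, 0.02], "twist": [0, 0, 0], "fingers": 45}, {"slide": [0.13, -0.47, 0.02], "twist": [0, 0, 0], "fingers": 45}, {"slide": [0.13, -0.47, 0.02], "twist": [0, 0, 0], "fingers": 45}]'

```text
time: 20.0
eef_pos: [0.5144, -0.0733, 0.1286]
orientation: [-3.137, -0.612, 1.233]
contact_force: [-0.8, -0.2, -0.4]
gripper_width: 0.527
finger_force: 0.0
```

Call:
apply_moves --rows '[{"slide": [0.13, -0.47, 0.02], "twist": [0, 0, 0], "fingers": 45}, {"slide": [0.13, -0.47, 0.02], "twist": [0, 0, 0], "fingers": 45}, {"slide": [0.13, -0.47, 0.02], "twist": [0, 0, 0], "fingers": 45}, {"slide": [0.13, -0.47, 0.02], "twist": [0, 0, 0], "fingers": 45}, {"slide": [0.13, -0.47, 0.02], "twist": [0, 0, 0], "fingers": 45}]'

```text
time: 20.5
eef_pos: [0.4335, -0.0201, 0.1407]
orientation: [-3.138, -0.612, 1.233]
contact_force: [0.6, 0.6, -0.1]
gripper_width: 0.53
finger_force: 0.0
```

```bash
python3 f.py; python3 - <<'E'
from p import *
from vt import vase
for n in("top","scene"):
    r,A=vase(n,cv2.imread(f"pics/{n}_t.png"),W(4,0,260)); print(n,fx(r),A)
T=Rt(35); d=T.as_matrix()[:,2]; print(st()[2]["joints"].round(2))
plan([(W(-38,186,50)-.11*d,T,2),(W(-38,186,50),T,5)])
E
```

```text
20.5 [-98.2 189.7] z 140.7 F 0.8 -0.3 -0.1 err [-0.21 -0.04 -0.03]
top [3.34178134 1.70329571] 446.0
scene [ 4.00274386 -0.79489318] 329.5
[-0.76  0.04  2.1   0.57  1.33 -0.66]
leg
[-0.03, 0.05, -0.02] [-0.02, -0.0, -0.0]
[-0.03, 0.05, -0.02] [-0.02, -0.0, -0.0]
leg
[0.0, 0.0, 0.55] [0.0, 0.0, 0.0]
[0.0, 0.0, 0.55] [0.0, 0.0, 0.0]
[0.0, 0.0, 0.55] [0.0, 0.0, 0.0]
[0.0, 0.0, 0.55] [0.0, 0.0, 0.0]
[0.0, 0.0, 0.55] [0.0, 0.0, 0.0]
```

Call:
apply_moves --rows '[{"slide": [-0.03, 0.05, -0.02], "twist": [-0.02, 0, 0], "fingers": 45}, {"slide": [-0.03, 0.05, -0.02], "twist": [-0.02, 0, 0], "fingers": 45}, {"slide": [0, 0, 0.55], "twist": [0, 0, 0], "fingers": 45}, {"slide": [0, 0, 0.55], "twist": [0, 0, 0], "fingers": 45}, {"slide": [0, 0, 0.55], "twist": [0, 0, 0], "fingers": 45}]'

```text
time: 21.0
eef_pos: [0.4517, 0.0093, 0.0868]
orientation: [3.138, -0.61, 1.234]
contact_force: [0.6, -0.5, 0.5]
gripper_width: 0.531
finger_force: 0.0
```

```bash
python3 f.py; python3 - <<'E'
from p import *
im=snap("scene","pics/s5.png")[170:350,200:400]; t=snap("top","pics/t5.png")[190:370,230:430]
cv2.imwrite("pics/v5.png",cv2.resize(np.hstack([im,t]),None,fx=2,fy=2,interpolation=cv2.INTER_CUBIC))
T=Rt(35);plan([(W(-38,186,50),T,3)])
E
```

```text
21.0 [-64.5 182.3] z 86.8 F -0.3 -0.7 0.5 err [ 0.21  0.06 -0.  ]
leg
[0.0, -0.01, 0.36] [-0.01, -0.0, -0.01]
[0.0, -0.01, 0.36] [-0.01, -0.0, -0.01]
[0.0, -0.01, 0.36] [-0.01, -0.0, -0.01]
```

View pics/v5.png

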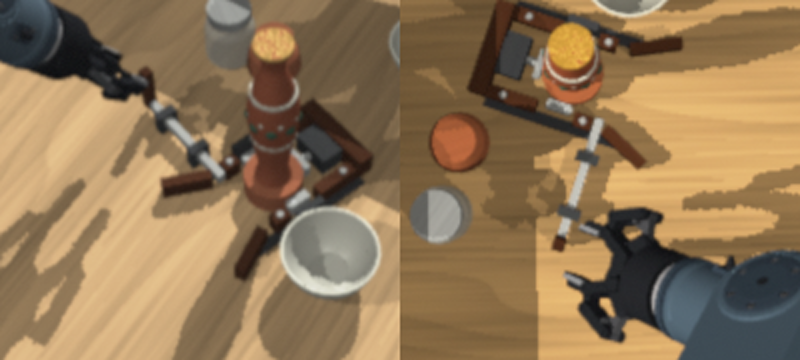

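The fingertips at crop (583,227) and (570,280) straddle the post at (560,243). I'll move down and forward around it, then narrow the opening.

Call:
apply_moves --rows '[{"slide": [0, -0.03, 0.36], "twist": [-0.01, 0, 0], "fingers": 45}, {"slide": [0, -0.03, 0.36], "twist": [-0.01, 0, 0], "fingers": 45}, {"slide": [0, -0.03, 0.36], "twist": [-0.01, 0, 0], "fingers": 45}, {"slide": [0, 0, 0], "twist": [0, 0, 0], "fingers": 45}, {"slide": [0, 0, 0], "twist": [0, 0, 0], "fingers": 45}]'

```text
time: 21.6
eef_pos: [0.456, 0.0335, 0.0527]
orientation: [3.136, -0.61, 1.235]
contact_force: [0.6, -0.7, 0.1]
gripper_width: 0.527
finger_force: 0.0
```

Call:
apply_moves --rows '[{"slide": [0, 0, 0], "twist": [0, 0, 0], "fingers": 30}, {"slide": [0, 0, 0], "twist": [0, 0, 0], "fingers": 30}, {"slide": [0, 0, 0], "twist": [0, 0, 0], "fingers": 30}, {"slide": [0, 0, 0], "twist": [0, 0, 0], "fingers": 30}, {"slide": [0, 0, 0], "twist": [0, 0, 0], "fingers": 30}]' --squeeze 20

```text
time: 22.1
eef_pos: [0.4556, 0.034, 0.0525]
orientation: [3.136, -0.61, 1.234]
contact_force: [0.1, 0.5, 0.1]
gripper_width: 0.35
finger_force: 0.0
```

```bash
python3 f.py
```

```text
22.1 [-39.8 186.8] z 52.5 F 0.5 0.1 0.1 err [0.33 0.04 0.01]
```

Call:
apply_moves --rows '[{"slide": [0, 0.1, 0], "twist": [0.03, 0, 0], "fingers": 30}, {"slide": [0, 0.1, 0], "twist": [0.03, 0, 0], "fingers": 30}, {"slide": [0, 0.1, 0], "twist": [0, 0, 0], "fingers": 30}, {"slide": [0, 0.1, 0], "twist": [0, 0, 0], "fingers": 30}, {"slide": [0, 0.1, 0], "twist": [0, 0, 0], "fingers": 30}]'

```text
time: 22.6
eef_pos: [0.4745, 0.0276, 0.0523]
orientation: [-3.141, -0.61, 1.234]
contact_force: [-1.8, -0.9, 1.6]
gripper_width: 0.35
finger_force: 0.9
```

Call:
apply_moves --rows '[{"slide": [0, 0.1, 0], "twist": [0, 0, 0], "fingers": 30}, {"slide": [0, 0.1, 0], "twist": [0, 0, 0], "fingers": 30}, {"slide": [0, 0.1, 0], "twist": [0, 0, 0], "fingers": 30}, {"slide": [0, 0.1, 0], "twist": [0, 0, 0], "fingers": 30}, {"slide": [0, 0.1, 0], "twist": [0, 0, 0], "fingers": 30}]'

```text
time: 23.1
eef_pos: [0.4935, 0.0209, 0.0523]
orientation: [3.142, -0.61, 1.234]
contact_force: [-3.0, -0.4, -0.7]
gripper_width: 0.349
finger_force: 0.9
```

```bash
python3 f.py
```

```text
23.1 [-39.7 146.7] z 52.3 F -1.4 2.7 -0.7 err [-0.    0.03  0.01]
```

Call:
apply_moves --rows '[{"slide": [0, 0.1, 0], "twist": [0, 0, 0], "fingers": 30}, {"slide": [0, 0.1, 0], "twist": [0, 0, 0], "fingers": 30}, {"slide": [0, 0.1, 0], "twist": [0, 0, 0], "fingers": 30}, {"slide": [0, 0.1, 0], "twist": [0, 0, 0], "fingers": 30}, {"slide": [0, 0.1, 0], "twist": [0, 0, 0], "fingers": 30}]'

```text
time: 23.6
eef_pos: [0.5124, 0.0142, 0.0523]
orientation: [3.141, -0.61, 1.234]
contact_force: [-1.5, -0.0, -1.2]
gripper_width: 0.353
finger_force: 0.9
```

Call:
apply_moves --rows '[{"slide": [0, 0.1, 0], "twist": [0, 0, 0], "fingers": 30}, {"slide": [0, 0.1, 0], "twist": [0, 0, 0], "fingers": 30}, {"slide": [0, 0.1, 0], "twist": [0, 0, 0], "fingers": 30}, {"slide": [0, 0.1, 0], "twist": [0, 0, 0], "fingers": 30}, {"slide": [0, 0.1, 0], "twist": [0, 0, 0], "fingers": 30}]'

```text
time: 24.1
eef_pos: [0.5313, 0.0076, 0.0523]
orientation: [3.141, -0.61, 1.234]
contact_force: [-1.8, -0.4, -0.5]
gripper_width: 0.355
finger_force: 0.9
```

Call:
apply_moves --rows '[{"slide": [0, 0.05, 0], "twist": [0, 0, 0], "fingers": 30}, {"slide": [0, 0.05, 0], "twist": [0, 0, 0], "fingers": 30}, {"slide": [0, 0.05, 0], "twist": [0, 0, 0], "fingers": 30}, {"slide": [0, 0.04, 0], "twist": [0, 0, 0], "fingers": 30}, {"slide": [0, 0.03, 0], "twist": [0, 0, 0], "fingers": 30}]'

```text
time: 24.6
eef_pos: [0.5395, 0.0047, 0.0524]
orientation: [3.141, -0.61, 1.234]
contact_force: [-2.5, 0.2, -0.3]
gripper_width: 0.349
finger_force: 0.8
```

```bash
python3 f.py
```

```text
24.6 [-39.8  97.9] z 52.4 F -0.6 2.4 -0.3 err [0.02 0.03 0.01]
```

Still sliding freely with a few millimetres to go, so I'll creep until it meets the end stop.

Call:
apply_moves --rows '[{"slide": [0, 0.02, 0], "twist": [0, 0, 0], "fingers": 30}, {"slide": [0, 0.02, 0], "twist": [0, 0, 0], "fingers": 30}, {"slide": [0, 0.02, 0], "twist": [0, 0, 0], "fingers": 30}, {"slide": [0, 0.02, 0], "twist": [0, 0, 0], "fingers": 30}, {"slide": [0, 0, 0], "twist": [0, 0, 0], "fingers": 30}]'

```text
time: 25.1
eef_pos: [0.5425, 0.0037, 0.0524]
orientation: [3.141, -0.61, 1.234]
contact_force: [-1.0, -0.8, 0.6]
gripper_width: 0.355
finger_force: 0.4
```

Call:
apply_moves --rows '[{"slide": [0, 0.015, 0], "twist": [0, 0, 0], "fingers": 30}, {"slide": [0, 0.015, 0], "twist": [0, 0, 0], "fingers": 30}, {"slide": [0, 0.015, 0], "twist": [0, 0, 0], "fingers": 30}, {"slide": [0, 0.015, 0], "twist": [0, 0, 0], "fingers": 30}, {"slide": [0, 0, 0], "twist": [0, 0, 0], "fingers": 30}]'

```text
time: 25.6
eef_pos: [0.5438, 0.0034, 0.0523]
orientation: [-3.14, -0.611, 1.234]
contact_force: [-5.3, -0.4, 3.1]
gripper_width: 0.347
finger_force: 2.5
```

```bash
python3 f.py
```

```text
25.6 [-39.5  93.4] z 52.3 F -2.1 4.8 3.1 err [-0.11  0.    0.01]
```

Call:
apply_moves --rows '[{"slide": [0, 0.015, 0], "twist": [0, 0, 0], "fingers": 30}, {"slide": [0, 0.015, 0], "twist": [0, 0, 0], "fingers": 30}, {"slide": [0, 0, 0], "twist": [0, 0, 0], "fingers": 30}, {"slide": [0, 0, 0], "twist": [0, 0, 0], "fingers": 30}, {"slide": [0, 0, 0], "twist": [0, 0, 0], "fingers": 30}]'

```text
time: 26.1
eef_pos: [0.5438, 0.0035, 0.0521]
orientation: [-3.137, -0.611, 1.234]
contact_force: [-10.0, -0.3, 5.8]
gripper_width: 0.349
finger_force: 4.5
```

```bash
python3 f.py
```

```text
26.1 [-39.4  93.4] z 52.1 F -3.6 9.3 5.8 err [-0.25 -0.01  0.01]
```

The bar is against its hard end: no travel from 5 to 9 N, post at y ≈ 101. Centring on the post, opening, and withdrawing along the tool axis.

Call:
apply_moves --rows '[{"slide": [0, -0.05, 0], "twist": [0, 0, 0], "fingers": 30}, {"slide": [0, -0.05, 0], "twist": [0, 0, 0], "fingers": 30}, {"slide": [0, -0.05, 0], "twist": [0, 0, 0], "fingers": 30}, {"slide": [0, -0.05, 0], "twist": [0, 0, 0], "fingers": 40}, {"slide": [0, -0.03, 0], "twist": [0, 0, 0], "fingers": 40}]'

```text
time: 26.6
eef_pos: [0.537, 0.0056, 0.0525]
orientation: [3.141, -0.61, 1.234]
contact_force: [-0.3, 0.4, -1.4]
gripper_width: 0.467
finger_force: 0.0
```

Call:
apply_moves --rows '[{"slide": [0, 0, 0], "twist": [0, 0, 0], "fingers": 40}, {"slide": [0, 0, 0], "twist": [0, 0, 0], "fingers": 40}, {"slide": [0, 0, -0.2], "twist": [0, 0, 0], "fingers": 40}, {"slide": [0, 0, -0.4], "twist": [0, 0, 0], "fingers": 40}, {"slide": [0, 0, -0.5], "twist": [0, 0, 0], "fingers": 40}]'

```text
time: 27.1
eef_pos: [0.5282, -0.0186, 0.0893]
orientation: [-3.141, -0.61, 1.234]
contact_force: [-0.0, -1.4, 0.6]
gripper_width: 0.467
finger_force: 0.0
```

Call:
apply_moves --rows '[{"slide": [0, 0, -0.6], "twist": [0, 0, 0], "fingers": 40}, {"slide": [0, 0, -0.6], "twist": [0, 0, 0], "fingers": 40}, {"slide": [0, 0, -0.6], "twist": [0, 0, 0], "fingers": 40}, {"slide": [0, 0, -0.6], "twist": [0, 0, 0], "fingers": 40}, {"slide": [0, 0, 0], "twist": [0, 0, 0], "fingers": 40}]'

```text
time: 27.6
eef_pos: [0.5119, -0.0734, 0.1706]
orientation: [3.133, -0.607, 1.236]
contact_force: [-0.2, 0.6, -0.4]
gripper_width: 0.466
finger_force: 0.0
```

```bash
python3 f.py; python3 - <<'E'
from p import *
from vt import vase
for n in("top","scene"):
    im=snap(n,f"pics/{n}6.png"); r,A=vase(n,im,W(4,0,260)); print(n,fx(r),A)
im=cv2.imread("pics/scene6.png")[170:350,200:400]; t=cv2.imread("pics/top6.png")[160:340,230:430]
cv2.imwrite("pics/v6.png",cv2.resize(np.hstack([im,t]),None,fx=2,fy=2,interpolation=cv2.INTER_CUBIC))
E
```

```text
27.6 [-122.6   98.1] z 170.6 F 0.5 0.4 -0.4 err [0.39 0.19 0.11]
top [3.11522623 1.78677829] 445.0
scene [ 3.88482226 -0.42463727] 322.0
```

View pics/v6.png

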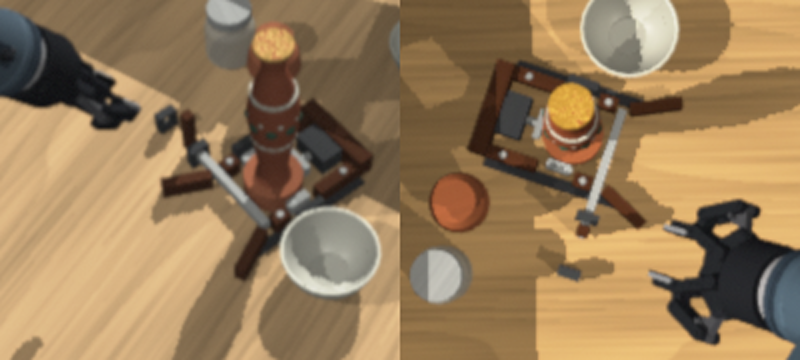

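The bar now lies right across the channel behind the foot, from post (583,230) to far fence (625,110). The vase is upright and home, the bystanders are undisturbed, and the arm is clear. Handing in.

```bash
python3 -c "
from bench import manip; print(manip.job_done())"
```

```text
the job is handed in; nothing more can be done
None
```

The vase stands upright against the stop (held there at about 10 N for 1 s, estimated from the wrist force less drag), the retaining bar is fully closed behind it, the arm is clear, and the job was handed in at about 28 s; no verdict came back.

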